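Find the ring gauge of a cigar former

TASK

Find the ring gauge of the wooden former that stands alone in the single round dish: starting at the largest ring, lower it through each ring of the steel gauge in turn, well out at the underside, until one stops it, and let it press lightly on that ring for a moment to be sure. Then stand it in the last ring that let it through, all the way down on the gauge's wooden foot, and let go. Be gentle, do not ram or drop it, and leave the other two formers and the rest of the bench as they are.

Things in the scene. Friction and masses are not known exactly. Their poses are not given: they have to be found in the camera images.
- former_a: upright turned wooden former: round body 100 mm tall, above it a round grip 14 mm thick, 40 mm tall (100-140 mm up), alike on all three. Bodies are 16, 21 and 26 mm thick; which is which is not told: the rings must find it. Lower end bevelled 2 mm over 3 mm height. 60-130 g. Origin: centre of the lower end; z up along it.
- former_b: upright turned wooden former: round body 100 mm tall, above it a round grip 14 mm thick, 40 mm tall (100-140 mm up), alike on all three. Bodies are 16, 21 and 26 mm thick; which is which is not told: the rings must find it. Lower end bevelled 2 mm over 3 mm height. 60-130 g. Origin: centre of the lower end; z up along it.
- former_c: upright turned wooden former: round body 100 mm tall, above it a round grip 14 mm thick, 40 mm tall (100-140 mm up), alike on all three. Bodies are 16, 21 and 26 mm thick; which is which is not told: the rings must find it. Lower end bevelled 2 mm over 3 mm height. 60-130 g. Origin: centre of the lower end; z up along it.
- dish: round aluminium dish, 52 mm across, with a 5 mm wall rising to 20 mm above the table; its floor is 6 mm above the table. The former to be gauged stands near its middle. Fixed. Origin at the centre of its underside, z up.
- rack: two such aluminium dishes joined by a bar, their centres 35 mm either side of the origin along x; the two other formers stand in them, to be left alone. Fixed. Origin at the middle of its underside, z up.
- gauge: four level steel rings in a row along its y, on end posts over a dark wooden foot 90 x 250 mm. Ring tops 70, undersides 60, foot's top 18 mm above the table. A former passes a bore 2 mm wider; one 3 mm narrower stops it, its lower end then 65-70 mm up. It stands on soft rubber feet: sinks 2.5 N/mm from about 1.5 N, dead stop at 7 mm; over 25 N is too rough. Origin: underside centre, z up.
- ring1 (a point): centre of the mouth (upper face, 70 mm above the table) of the first and largest ring, bore 28 mm, 41 mm outside, at y = +75 mm on the gauge
- ring2 (a point): centre of the mouth (upper face, 70 mm above the table) of the second ring, bore 23 mm, 41 mm outside, at y = +25 mm on the gauge
- ring3 (a point): centre of the mouth (upper face, 70 mm above the table) of the third ring, bore 18 mm, 41 mm outside, at y = -25 mm on the gauge
- ring4 (a point): centre of the mouth (upper face, 70 mm above the table) of the last and smallest ring, bore 13 mm, 41 mm outside, at y = -75 mm on the gauge
- glue_jar: blue jar, 52 mm across, 55 mm tall; leave alone. Origin at the centre of its underside
- rule: flat steel rule, 200 x 25 x 4 mm, lying beyond the gauge; leave alone. Origin at its middle, underside
- mould: wooden mould half with five grooves, 110 x 160 x 28 mm; leave alone. Origin at the centre of its underside
- tip_cup: small white cup, 56 mm across, 50 mm tall; leave alone. Origin at the centre of its underside
- paste_brush: brush with a handle, 160 mm long, lying on the table; leave alone. Origin at its middle, underside
There are look-alikes about, which are no part of the job. Leave any red look-alike of the former_c alone.

How it is judged:
By the outcome, as a careful person would: the job done as asked, in the order asked, and still so for the second after the job is handed in, with the robot touching nothing.
It also fails if it takes over 62 s, if anything falls off the work surface, if the arm or the gripper's body presses on something with over 40 N, if the wrist force passes 120 N, or if a joint passes its speed limit or range.

ROBOT

A 6-joint arm with a two-finger parallel gripper is mounted at the origin on the work surface. World frame = base frame: x ahead of the robot, y to its left, z up, the work surface at z = 0. Lengths are in m, angles in rad, forces in N, time in s.
With the tool pointing down it reaches from about 0.35 to 0.775 m from the base axis. Payload 5.5 kg.
Tool frame: the origin (TCP) lies at the very end of the fingers, on their centre line; the grasp point (between the pads) lies 19 mm behind it; z points along the fingers, y is the direction in which the jaws open and shut (so a half turn about z gives the same grasp; the last joint's range is limited). The gripper opens to 85 mm and grips with 20 to 120 N. Pads are 22 mm wide; open, the fingers measure 114 mm over their backs; the gripper's body (76 mm by 85 mm) begins 54 mm behind the grasp point. The pads swing forward as they close: fully open they stand 13 mm farther back than shut.
Start: joints at [1.073, 0.313, 0.046, 1.304, 0, 1.431], TCP at [0.201, 0.539, 0.231] pointing down, gripper open.
Joint ranges: [-2.76, 2.76], [-0.86, 1.69], [-1.03, 1.26], [-2.2, 2.34], [-1.47, 1.5], [-3.14, 3.14]. Speed limits (rad/s): [2.57, 2.57, 3.14, 3.14, 3.14, 3.14].

INTERFACE

Orientations are given as a unit quaternion [w, x, y, z].
In Python, from workcell import get_state, vision, workorder, silhouettes, tip_of gives the robot as it stands.
- The arm moves only by the shell command python3 -m inch 'ROWS' [FORCE]. ROWS is JSON, a list of rows, each a list of 7 numbers: the shift along the tool's x, y, z in cm, then the turn, a rotation vector about the tool's x, y, z in degrees, then the finger opening in cm, from 0 to 8.54. In form: [[dx, dy, dz, rx, ry, rz, hand], ...]. A call has 1 to 5 rows; each row shifts and turns the commanded pose from where the row before left it, along the tool's axes as they then stand; what a row does not reach is not made up. A row lasts 1/10 s, in which the tool goes at most 50 mm and 8.59 degrees, less where a joint would pass 70% of its speed; a pose out of reach is approached as far as the arm can. A call with a gripper value outside its range is refused whole. The fingers move at their own pace and stop on an object; FORCE is the grip in N (left out, the last holds). Time passes only in rows, so rows that do not move let the fingers close. It gives the time, the measured TCP pose, the force and the opening at its end, in the units of the state.
- get_state(): the state, without advancing time (a new reading comes with each control period).
- vision.read_camera(name): name is "side" or "top" or "wrist"; returns a dict with "pixels" (384x512x3 uint8, red, green, blue), "depth" (384x512 float32, m along the optical axis (not along the pixel's ray), 0 where there is no reading), "mtx" (3x3 intrinsics, pixels), "T" (4x4, takes a point from camera to world coordinates); the wrist camera has in their place "tool_from_camera" (4x4, takes a point from camera to tool coordinates, whose origin is the TCP and whose axes are the flange's). Camera axes: x right, y up, looking along -z (the intrinsics and any distortion apply to the point x, -y, -z); pixel columns grow to the right and rows downward; lengths in m; the calibration is good to about 2 mm. A picture is of the moment at which its call begins: read the wrist's pose just before it.
- workorder.hand_in(): hands the job in, once; it reports no verdict.
Trained networks look in a picture, given as the dict that the camera call returned (one of the last four; its "shot" number tells which), for a name from the list of things; names that differ only in an ending like _2 or _b are one class to them, and where a whole thing is asked for, a point or a joint stands for the part that bears it (a point fixed in the world has none). Each returns a list of dicts, best first, with "confidence" (0 to 1); they miss things now and then, are a little off and sometimes report something else, mostly with a low value. They report only what shows in the picture. A call takes as long as a camera call. They do not tell look-alikes from the thing itself.
- silhouettes(picture, label): "mask" (384x512 bool, what is visible of it) and "location" ([column, row] in pixels, amid what is visible of it).
- tip_of(picture, label): "location" ([column, row] in pixels: a listed point, or the origin of a listed thing).
The state is a dict: "clock": time; "joint_pos": joint angles; "qvel": joint speeds; "tau": joint torques, N m; "tcp_pos": TCP position; "orientation": TCP orientation; "wrist_force": force on the tool from outside, world axes, zero at the start; "ft_torque": the same for the moment, N m; "finger_gap": finger opening in m.
Only numpy, scipy, OpenCV 4.12 (cv2) and the standard library are available. Lean on these libraries where they do the work, as an engineer would, in place of code of your own. Each camera call takes 0.05 s, during which the arm holds its last target.

## Working session

There is one attempt and no reset: what is moved stays moved. The work goes in short steps, Python scripts to look and compute and a shell command to move; the robot and the scene stay as the last step left them, time stands still between calls to the robot, and variables do not carry over. Pictures are saved under pics/ and viewed, and the job is handed in when it is done.

```bash
ls; mkdir -p pics; cat > h.py <<'E'
import numpy as np, cv2
from workcell import get_state, vision, workorder, silhouettes, tip_of
def save(p,n,crop=None,s=1):
    im=cv2.cvtColor(p["pixels"],cv2.COLOR_RGB2BGR)
    if crop: im=im[crop[1]:crop[3],crop[0]:crop[2]]
    if s!=1: im=cv2.resize(im,None,fx=s,fy=s,interpolation=cv2.INTER_CUBIC)
    cv2.imwrite("pics/"+n,im)
def cloud(p,T=None):
    T=p["T"] if T is None else T
    d=p["depth"];K=p["mtx"];v,u=np.mgrid[0:384,0:512]
    P=np.stack([(u-K[0,2])/K[0,0]*d,-(v-K[1,2])/K[1,1]*d,-d],-1)
    return P@T[:3,:3].T+T[:3,3]
def ray(p,u,v,z,T=None):
    T=p["T"] if T is None else T
    K=p["mtx"];r=T[:3,:3]@np.array([(u-K[0,2])/K[0,0],-(v-K[1,2])/K[1,1],-1]);o=T[:3,3]
    return o+r*(z-o[2])/r[2]
E
python3 - <<'E'
from h import *
s=get_state();print(s)
for n in("top","side","wrist"):
    p=vision.read_camera(n);save(p,n+"0.png");print(n,p["mtx"].tolist(),p.get("T",p.get("tool_from_camera")).round(3).tolist(),[k for k in p])
    for l in("former_a","dish","rack","gauge","ring1","ring4"):
        for r in silhouettes(p,l)[:4] if "ring" not in l else tip_of(p,l)[:3]:
            print(l,r["confidence"],r["location"])
print(get_state()["clock"])
E
```

```text
pics
{'clock': 0.0, 'joint_pos': array([1.07339238e+00, 3.14004251e-01, 4.49838216e-02, 1.30358631e+00,
       1.25063482e-05, 1.43121641e+00]), 'qvel': array([ 0.00045916, -0.00035133, -0.00015976,  0.00014576, -0.00131615,
        0.00095812]), 'tau': array([-1.40266457e-04, -4.80628538e+01,  2.98532510e+01,  1.94212329e-02,
       -3.89715115e-04,  6.00026823e-06]), 'tcp_pos': array([0.20113892, 0.53813651, 0.23040865]), 'orientation': array([-2.89390030e-04,  1.77958992e-01,  9.84037488e-01, -8.57723756e-04]), 'wrist_force': array([-0.25952024,  0.31838677, -0.59938223]), 'ft_torque': array([ 0.02026609,  0.06871127, -0.00479025]), 'finger_gap': 0.08530971725019788}
top [[467.19968765626675, 0.0, 252.81344677302974], [0.0, 467.19968765626675, 192.9423839012923], [0.0, 0.0, 1.0]] [[-0.011, 0.991, -0.133, 0.41], [-1.0, -0.01, 0.013, -0.011], [0.011, 0.133, 0.991, 1.16], [0.0, 0.0, 0.0, 1.0]] ['pixels', 'depth', 'mtx', 'T', 'shot']
former_a 0.76 [116.3, 213.8]
former_a 0.67 [394.0, 194.7]
former_a 0.56 [330.6, 202.5]
former_a 0.52 [354.5, 229.2]
dish 0.49 [123.2, 222.8]
rack 0.73 [3
[... 500 characters left out ...]
x', 'T', 'shot']
former_a 0.84 [341.8, 117.4]
former_a 0.7 [147.9, 326.6]
former_a 0.69 [355.2, 148.7]
former_a 0.64 [360.5, 122.6]
dish 0.61 [160.1, 347.8]
rack 0.8 [338.7, 166.0]
gauge 0.77 [232.3, 206.0]
gauge 0.42 [160.5, 345.7]
gauge 0.38 [207.4, 177.2]
ring1 0.88 [245.2, 186.2]
ring1 0.85 [262.1, 180.1]
ring1 0.61 [197.7, 204.9]
ring4 0.88 [245.2, 186.2]
ring4 0.85 [262.1, 180.1]
ring4 0.61 [197.7, 204.9]
wrist [[331.6353718244957, 0.0, 253.95265564323086], [0.0, 331.6353718244957, 193.37981913856945], [0.0, 0.0, 1.0]] [[0.001, 0.947, 0.321, 0.082], [1.0, -0.001, -0.0, -0.0], [0.0, 0.321, -0.947, -0.143], [0.0, 0.0, 0.0, 1.0]] ['pixels', 'depth', 'mtx', 'tool_from_camera', 'shot']
1.05
```

View pics/top0.png

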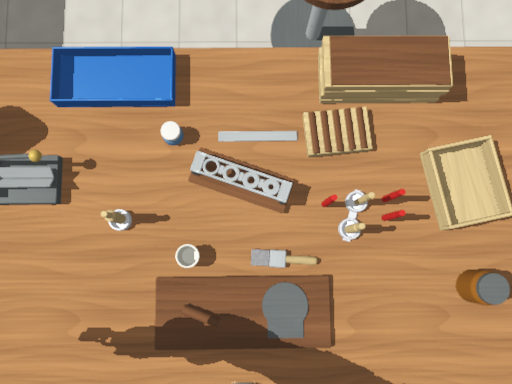

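View pics/side0.png

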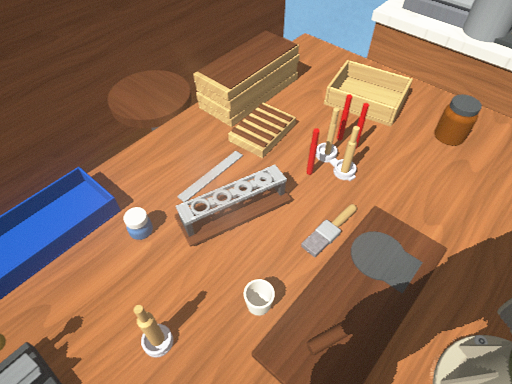

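View pics/wrist0.png

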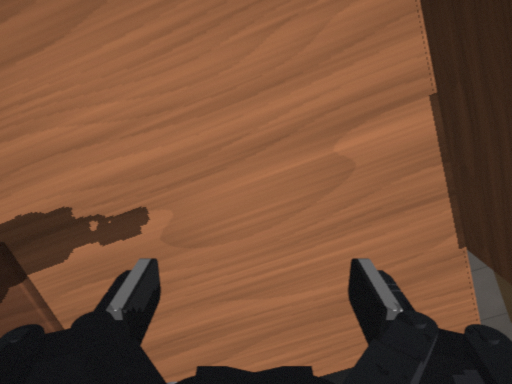

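```bash
python3 - <<'E'
from h import *
for n in("top","side"):
    p=vision.read_camera(n);np.savez(n+".npz",**{k:p[k] for k in("pixels","depth","mtx","T")})
    C=cloud(p);np.save(n+"C.npy",C)
    z=C[...,2]
    # gauge ring top points
    m=(abs(z-.07)<.006)&(C[...,1]>-.12)&(C[...,1]<.18)&(C[...,0]>.33)&(C[...,0]<.55)
    print(n,m.sum(),C[m].mean(0))
    g=C[m][:,:2];c,(w,h),a=cv2.minAreaRect(g.astype(np.float32));print(c,w,h,a)
    m=(z>.115)&(z<.16)&(C[...,1]>.2)&(C[...,1]<.45)&(C[...,0]>.2)&(C[...,0]<.6);print("grip",m.sum(),C[m].mean(0) if m.any() else 0)
    m=(z>.04)&(z<.09)&(C[...,1]>.2)&(C[...,1]<.45)&(C[...,0]>.2)&(C[...,0]<.6);print("body",m.sum(),C[m].mean(0) if m.any() else 0)
    m=(z>.014)&(z<.025)&(C[...,1]>.2)&(C[...,1]<.40)&(C[...,0]>.2)&(C[...,0]<.6);print("dish",m.sum(),cv2.minEnclosingCircle(C[m][:,:2].astype(np.float32)))
    save(p,n+"_g.png",(175,135,305,220) if n=="top" else (165,150,300,250),5.5)
    save(p,n+"_d.png",(70,180,170,250) if n=="top" else (110,280,220,370),6)
E
```

```text
top 74 [ 0.54388456 -0.08802342  0.06992492]
(0.5454038381576538, -0.0829671174287796) 0.044070299714803696 0.013607489876449108 79.08794403076172
grip 57 [0.50408821 0.2981554  0.13872893]
body 66 [0.50124308 0.29128154 0.06600495]
dish 446 ((0.3634184002876282, 0.2564361095428467), 0.17178700864315033)
side 118 [ 0.54232791 -0.08582602  0.06895756]
(0.5404453873634338, -0.07939297705888748) 0.05971444025635719 0.01874123141169548 89.76770782470703
grip 149 [0.49851017 0.29881553 0.13668939]
body 200 [0.49193868 0.29950843 0.06574621]
dish 535 ((0.39983323216438293, 0.25533002614974976), 0.13432937860488892)
```

```bash
python3 - <<'E'
from h import *
for n in("top","side"):
    C=np.load(n+"C.npy");z=C[...,2]
    m=(abs(z-.07)<.005)&(C[...,1]>-.13)&(C[...,1]<.18)&(C[...,0]>.5)&(C[...,0]<.7)
    g=C[m];print(n,m.sum(),g[:,2].mean(),cv2.minAreaRect(g[:,:2].astype(np.float32)))
    m=(abs(z-.02)<.008)&(np.hypot(C[...,0]-.497,C[...,1]-.297)<.045);q=C[m];print(m.sum(),q.mean(0),cv2.minEnclosingCircle(q[:,:2].astype(np.float32)))
E
```

```text
top 1603 0.06990855678716884 ((0.5975803732872009, 0.003857254981994629), (0.24015288054943085, 0.05015847831964493), 70.36942291259766)
137 [0.49998378 0.29545345 0.01920088] ((0.502286970615387, 0.30200451612472534), 0.026042524725198746)
side 1822 0.0693697417894223 ((0.5939422249794006, 0.000803045928478241), (0.2406587153673172, 0.05182208865880966), 69.99568939208984)
305 [0.49202593 0.30162895 0.01872972] ((0.49882960319519043, 0.30011221766471863), 0.02605472505092621)
```

View pics/top_g.png

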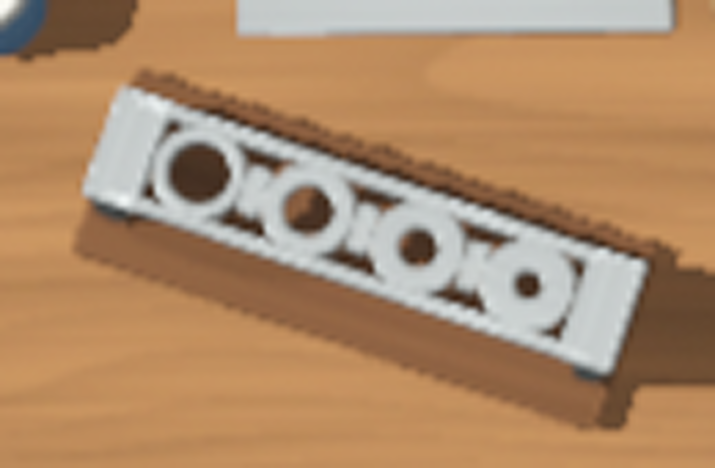

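View pics/side_d.png

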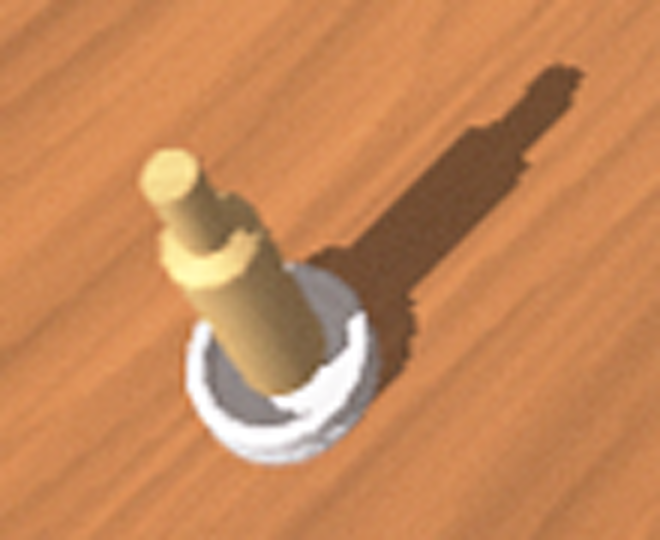

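View pics/side_g.png

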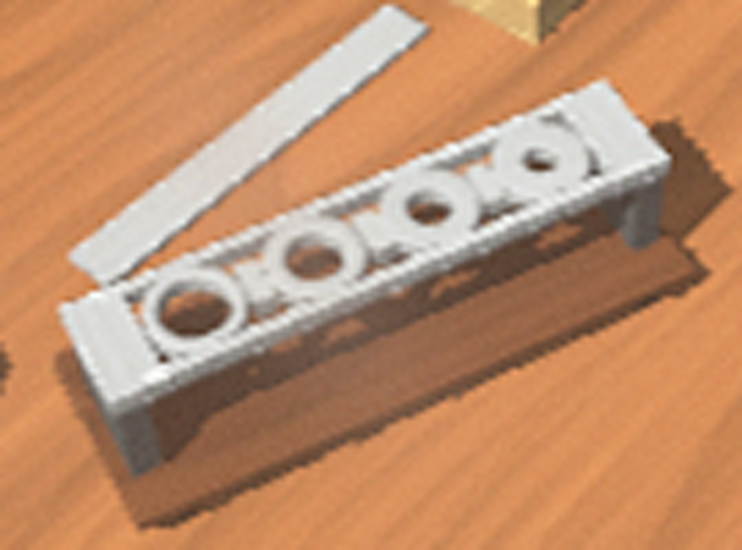

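```bash
python3 -m inch '[[-2,-0.6,0,0,0,0,8.5],[-4,-1.3,0,0,0,0,8.5],[-4,-1.3,0,0,0,0,8.5],[-4,-1.3,0,0,0,0,8.5],[-4,-1.3,0,0,0,0,8.5]]' 40; python3 -m inch '[[-4,-1.3,0,0,0,0,8.5],[-4,-1.3,0,0,0,0,8.5],[-4,-1.3,0,0,0,0,8.5],[-4,-1.3,0,0,0,0,8.5],[-2.4,-0.9,0,0,0,0,8.5]]'
cat >> h.py <<'E'
from scipy.spatial.transform import Rotation as R
def wT(s,p):
    q=s["orientation"];T=np.eye(4);T[:3,:3]=R.from_quat([q[1],q[2],q[3],q[0]]).as_matrix();T[:3,3]=s["tcp_pos"]
    return T,T@p["tool_from_camera"]
def wrist(n,crop=None,sc=1):
    s=get_state();p=vision.read_camera("wrist");save(p,n,crop,sc);Tt,Tc=wT(s,p);print(s["clock"],s["tcp_pos"].round(4),s["wrist_force"].round(2),s["finger_gap"]);return s,p,Tt,Tc
def to_tool(Tt,d): return (Tt[:3,:3].T@np.asarray(d)*100).round(2)
E
python3 - <<'E'
from h import *
s,p,Tt,Tc=wrist("w1.png")
C=cloud(p,Tc);z=C[...,2]
near=np.hypot(C[...,0]-.5,C[...,1]-.3)<.05
for lo,hi in((.142,.150),(.110,.140),(.1,.109),(.03,.09),(.016,.023)):
    m=near&(z>lo)&(z<hi);q=C[m];print(lo,m.sum(),q.mean(0).round(4) if m.any() else 0,cv2.minEnclosingCircle(q[:,:2].astype(np.float32)) if m.any() else 0)
print(Tt.round(4))
E
```

```text
clock: 1.65
tcp_pos: [0.3507, 0.4202, 0.2314]
orientation: [0.0, 0.178, 0.984, 0.0]
wrist_force: [0.2, 1.1, -1.0]
finger_gap: 0.0848
clock: 2.15
tcp_pos: [0.503, 0.2977, 0.2312]
orientation: [0.0, 0.179, 0.984, 0.0]
wrist_force: [1.1, 0.1, 0.1]
finger_gap: 0.0852
2.15 [0.503  0.2977 0.2312] [1.12 0.09 0.1 ] 0.085195395114261
0.142 290 [0.5023 0.2986 0.146 ] ((0.5029374361038208, 0.2984189987182617), 0.007016094401478767)
0.11 180 [0.4978 0.3002 0.1255] ((0.5013121366500854, 0.29895883798599243), 0.0068129184655845165)
0.1 400 [0.499  0.2996 0.104 ] ((0.5026322603225708, 0.29829463362693787), 0.013072171248495579)
0.03 329 [0.4931 0.3017 0.0628] ((0.5014011859893799, 0.29911765456199646), 0.012936989776790142)
0.016 520 [0.4935 0.3021 0.0199] ((0.5001199841499329, 0.2997717261314392), 0.02590266615152359)
[[-9.359e-01  3.524e-01  9.000e-04  5.030e-01]
 [ 3.524e-01  9.359e-01 -1.000e-04  2.977e-01]
 [-9.000e-04  2.000e-04 -1.000e+00  2.312e-01]
 [ 0.000e+00  0.000e+00  0.000e+00  1.000e+00]]
```

View pics/w1.png

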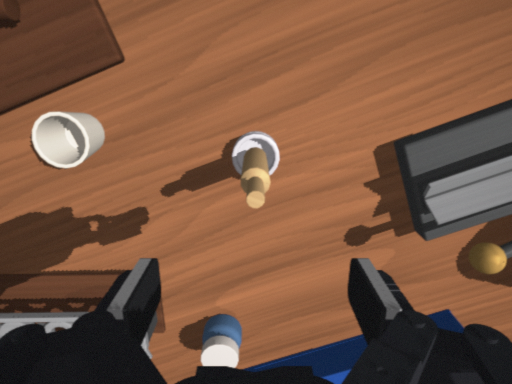

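```bash
python3 -m inch '[[0,0.06,2.5,0,0,0,8.5],[0,0,3,0,0,0,8.5],[0,0,3,0,0,0,8.5],[0,0,2.5,0,0,0,8.5],[0,0,1.0,0,0,0,8.5]]'; python3 -m inch '[[0,0,0,0,0,0,4],[0,0,0,0,0,0,2],[0,0,0,0,0,0,1.3],[0,0,0,0,0,0,1],[0,0,0,0,0,0,1]]' 40;
python3 - <<'E'
from h import *
wrist("w2.png")
E
```

```text
clock: 2.7
tcp_pos: [0.4991, 0.2996, 0.1086]
orientation: [-0.002, 0.178, 0.984, -0.001]
wrist_force: [-0.0, 0.0, 0.1]
finger_gap: 0.0849
clock: 3.2
tcp_pos: [0.5015, 0.3004, 0.1124]
orientation: [0.001, 0.178, 0.984, 0.0]
wrist_force: [-2.0, -1.9, 7.3]
finger_gap: 0.0129
3.2 [0.5015 0.3004 0.1124] [-1.95 -1.89  7.29] 0.012878814237023877
```

View pics/w2.png

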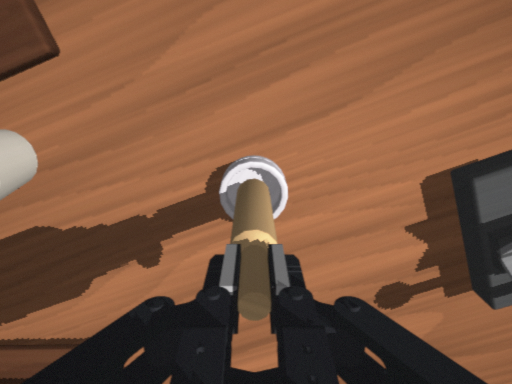

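```bash
python3 -m inch '[[0,0,0,0,0,0,1],[0,0,0,0,0,0,1],[0,0,-0.1,0,0,0,1],[0,0,-0.1,0,0,0,1]]'; python3 -m inch '[[0,0,-0.5,0,0,0,1],[0,0,-1.5,0,0,0,1],[0,0,-2.5,0,0,0,1],[0,0,-1.5,0,0,0,1],[0,0,0,0,0,0,1]]'
python3 - <<'E'
from h import *
wrist("w3.png")
p=vision.read_camera("side");save(p,"s3.png",(60,200,260,380),4);C=cloud(p)
m=(C[...,2]>.07)&(np.hypot(C[...,0]-.5,C[...,1]-.3)<.03);print(C[m][:,2].min())
print(get_state()["wrist_force"],get_state()["finger_gap"])
E
```

```text
clock: 3.65
tcp_pos: [0.5006, 0.3002, 0.1131]
orientation: [-0.0, 0.178, 0.984, -0.0]
wrist_force: [0.6, 0.6, -0.6]
finger_gap: 0.0128
clock: 4.15
tcp_pos: [0.5023, 0.3009, 0.1758]
orientation: [0.002, 0.178, 0.984, 0.001]
wrist_force: [0.5, -0.4, -1.0]
finger_gap: 0.0127
4.15 [0.5023 0.3009 0.1758] [ 0.52 -0.44 -1.02] 0.01271599176508498
0.07047512372971121
[-0.7020335  -0.57084441 -0.84971478] 0.012911067839363244
```

View pics/w3.png

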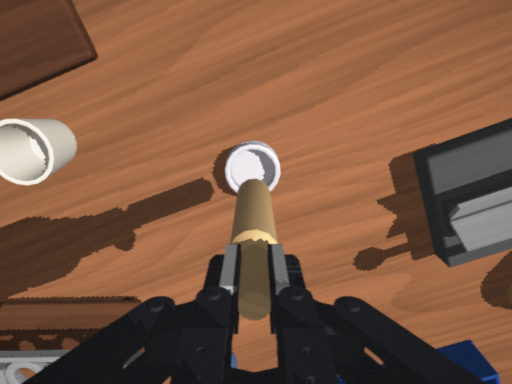

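View pics/s3.png

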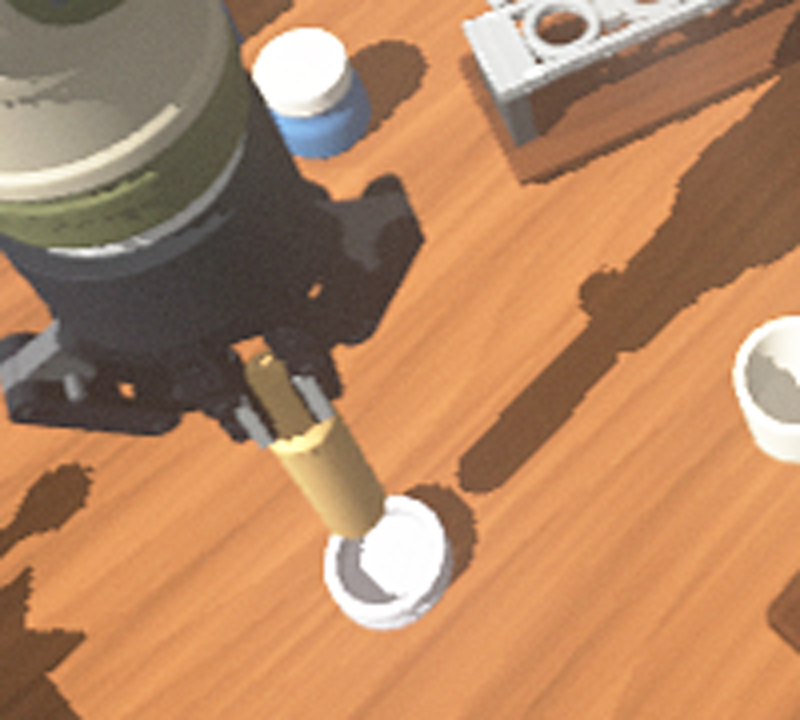

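```bash
python3 -m inch '[[0,0,-2,0,0,0,1],[-1,-2,-2,0,0,0,1],[-1.5,-3.5,0,0,0,0,1],[-1.5,-3.5,0,0,0,0,1],[-1.5,-3.5,0,0,0,0,1]]'; python3 -m inch '[[-1.5,-3.5,0,0,0,0,1],[-1.5,-3.5,0,0,0,0,1],[-1.5,-3,0,0,0,0,1],[-1.2,-2.1,0,0,0,0,1],[0,0,0,0,0,0,1]]'
python3 -m inch '[[0,0,0,0,0,0,1],[0,0,0,0,0,0,1]]'
cat >> h.py <<'E'
def gauge(p,Tc,img=None):
    C=cloud(p,Tc);z=C[...,2]
    m=(abs(z-.07)<.005)&(C[...,1]>-.16)&(C[...,1]<.17)&(C[...,0]>.5)&(C[...,0]<.7)
    q=C[m];(c,sz,a)=cv2.minAreaRect(q[:,:2].astype(np.float32));print("rect",m.sum(),np.median(q[:,2]).round(4),np.round(c,4),np.round(sz,4),round(a,2))
    # bores: deproject mask onto z=.07 plane grid, find holes
    zz=np.median(q[:,2]);K=p["mtx"];res=.0005;x0,y0=.5,.17
    ys,xs=np.mgrid[0:640,0:400];W=np.stack([x0+xs*res,y0-ys*res,np.full(xs.shape,.07)],-1)
    Ti=np.linalg.inv(Tc);P=W@Ti[:3,:3].T+Ti[:3,3]
    u=K[0,0]*P[...,0]/-P[...,2]+K[0,2];v=K[1,1]*-P[...,1]/-P[...,2]+K[1,2]
    rm=cv2.remap(m.astype(np.float32),u.astype(np.float32),v.astype(np.float32),cv2.INTER_LINEAR)
    im=cv2.remap(cv2.cvtColor(p["pixels"],cv2.COLOR_RGB2BGR),u.astype(np.float32),v.astype(np.float32),cv2.INTER_LINEAR)
    b=(rm>.5).astype(np.uint8)
    cs,h=cv2.findContours(b,cv2.RETR_CCOMP,cv2.CHAIN_APPROX_NONE)
    for k,c in enumerate(cs):
        if h[0][k][3]>=0 and cv2.contourArea(c)>250:
            (ex,ey),(e1,e2),ea=cv2.fitEllipse(c)
            if max(e1,e2)/min(e1,e2)<1.4: print("hole",np.round([x0+ex*res,y0-ey*res],4),"d",np.round([e1*res*1e3,e2*res*1e3],1))
    if img: cv2.imwrite("pics/"+img,im)
    return C
E
python3 - <<'E'
from h import *
s,p,Tt,Tc=wrist("w4.png")
C=gauge(p,Tc,"g4.png")
print(Tt.round(4))
E
```

```text
clock: 4.75
tcp_pos: [0.5078, 0.1627, 0.2119]
orientation: [-0.001, 0.178, 0.984, -0.0]
wrist_force: [2.1, -0.3, -0.3]
finger_gap: 0.0126
clock: 5.25
tcp_pos: [0.5193, 0.0279, 0.2117]
orientation: [-0.001, 0.18, 0.984, -0.0]
wrist_force: [1.1, -0.3, -1.1]
finger_gap: 0.0128
clock: 5.45
tcp_pos: [0.519, 0.0314, 0.2125]
orientation: [-0.001, 0.178, 0.984, 0.0]
wrist_force: [-0.4, 0.5, -2.2]
finger_gap: 0.0127
5.45 [0.519  0.0314 0.2125] [-0.35  0.52 -2.16] 0.012718542090478655
rect 6816 0.0701 [0.5953 0.0012] [0.2403 0.0509] 70.35
hole [ 0.5693 -0.0681] d [10.9 12.7]
hole [0.6188 0.0715] d [25.4 27.4]
[[-9.369e-01  3.495e-01 -1.500e-03  5.190e-01]
 [ 3.495e-01  9.369e-01  6.000e-04  3.140e-02]
 [ 1.600e-03  0.000e+00 -1.000e+00  2.125e-01]
 [ 0.000e+00  0.000e+00  0.000e+00  1.000e+00]]
```

View pics/w4.png

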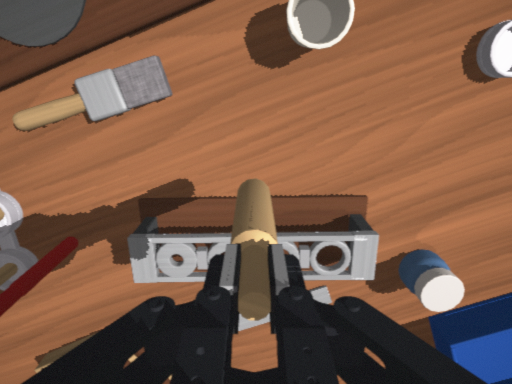

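View pics/g4.png

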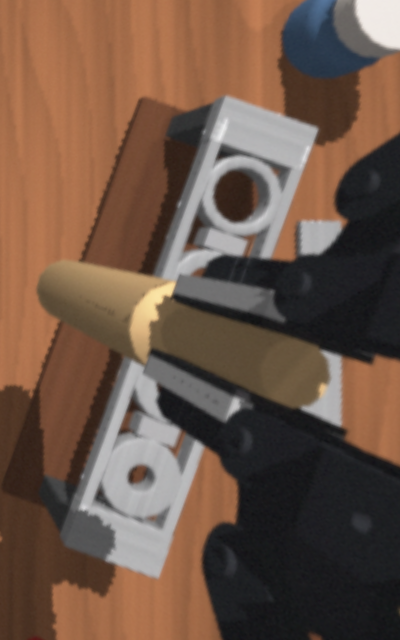

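```bash
cat >> h.py <<'E'
from scipy.optimize import least_squares
def former(C,Tt,verbose=True):
    # body points in tool frame
    Q=(C-Tt[:3,3])@Tt[:3,:3]
    m=(np.hypot(Q[...,0],Q[...,1])<.025)&(Q[...,2]>.01)&(Q[...,2]<.09)
    q=Q[m]
    f=lambda a:np.hypot(q[:,0]-a[0]-a[2]*(q[:,2]-.1),q[:,1]-a[1]-a[3]*(q[:,2]-.1))-a[4]
    r=least_squares(f,[0,0,0,0,.013],loss="soft_l1",f_scale=.001);a=r.x
    m2=(np.hypot(Q[...,0],Q[...,1])<.025)&(Q[...,2]>.03)&(Q[...,2]<.115)
    print("former n",m.sum(),"tool xy at z=.1",(a[:2]*1e3).round(2),"tilt mm/100",(a[2:4]*100).round(2),"r",(a[4]*1e3).round(2),"low z",np.percentile(Q[m2][:,2],[99,99.8]).round(4),"res",np.abs(f(a)).mean())
    return a
E
python3 - <<'E'
from h import *
s,p,Tt,Tc=wrist("w5.png")
C=cloud(p,Tc);a=former(C,Tt)
z=C[...,2]
for tol in(.001,.002,.003):
    m=(abs(z-.07)<tol)
    m&=(C[...,1]>-.16)&(C[...,1]<.17)&(C[...,0]>.5)&(C[...,0]<.7)
    q=C[m];print(tol,m.sum(),cv2.minAreaRect(q[:,:2].astype(np.float32)))
# ring1 and ring4 rim band fit: distance histogram
m=(abs(z-.07)<.002)
q=C[m][:,:2]
E
python3 - <<'E'
import cv2
im=cv2.imread("pics/w5.png");cv2.imwrite("pics/w5c.png",cv2.resize(im[200:330,110:400],None,fx=2.7,fy=2.7,interpolation=cv2.INTER_CUBIC))
E
```

```text
5.5 [0.5192 0.0316 0.2127] [ 0.08 -0.28 -1.58] 0.012602357613609423
former n 1836 tool xy at z=.1 [-1.89 -0.95] tilt mm/100 [ 0.34 -0.5 ] r 12.67 low z [0.1024 0.1031] res 0.0001928764232663273
0.001 5174 ((0.5955758690834045, 0.0012348517775535583), (0.2397145926952362, 0.05095793306827545), 70.34050750732422)
0.002 6205 ((0.5953301191329956, 0.0012760907411575317), (0.2402077466249466, 0.05128927156329155), 70.56980895996094)
0.003 6429 ((0.5953301191329956, 0.0012760907411575317), (0.2402077466249466, 0.05128927156329155), 70.56980895996094)
```

View pics/w5c.png

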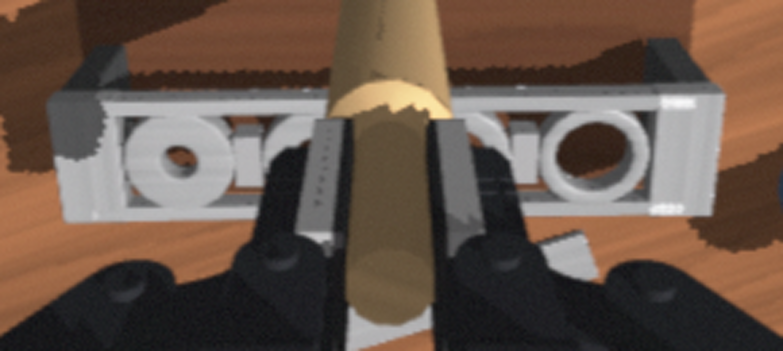

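```bash
python3 -m inch '[[-1,-0,0,0,0,0,1],[-2,2,0,0,0,0,1],[-2,2,0,0,0,0,1],[-2,2,0,0,0,0,1],[-0.9,1.43,0,0,0,0,1]]'; python3 -m inch '[[0,0,1,0,0,0,1],[0,0,1,0,0,0,1],[0,0,0,0,0,0,1],[0,0,0,0,0,0,1],[0,0,0,0,0,0,1]]'
python3 - <<'E'
from h import *
s,p,Tt,Tc=wrist("w6.png")
C=gauge(p,Tc); a=former(C,Tt); print((Tt@np.array([a[0],a[1],.1,1]))[:3])
p=vision.read_camera("side");save(p,"s6.png",(130,120,330,270),4)
E
```

```text
clock: 6.05
tcp_pos: [0.6222, 0.0735, 0.2129]
orientation: [0.001, 0.177, 0.984, 0.0]
wrist_force: [-0.6, 0.1, -1.4]
finger_gap: 0.013
clock: 6.55
tcp_pos: [0.6193, 0.0721, 0.1938]
orientation: [0.0, 0.178, 0.984, 0.0]
wrist_force: [0.6, 0.1, -1.0]
finger_gap: 0.0123
6.55 [0.6193 0.0721 0.1938] [ 0.63  0.09 -1.  ] 0.01233489312521187
rect 12376 0.0702 [0.5955 0.0007] [0.2409 0.0502] 70.37
hole [ 0.5703 -0.0676] d [11.  12.7]
hole [ 0.5869 -0.021 ] d [16.3 17.7]
hole [0.6034 0.0256] d [21.7 22.6]
former n 1839 tool xy at z=.1 [-1.89 -0.77] tilt mm/100 [ 0.36 -0.39] r 12.68 low z [0.1018 0.1032] res 0.00019304662245224754
[0.6208926  0.07074786 0.09377595]
```

View pics/w6.png

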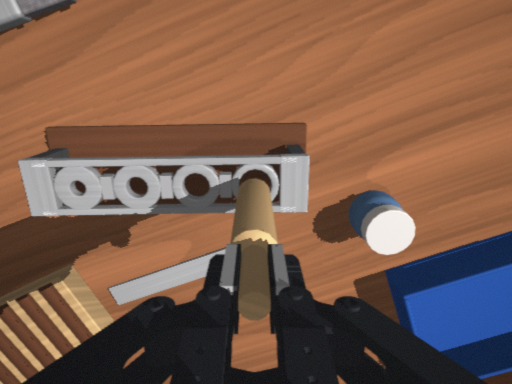

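View pics/s6.png

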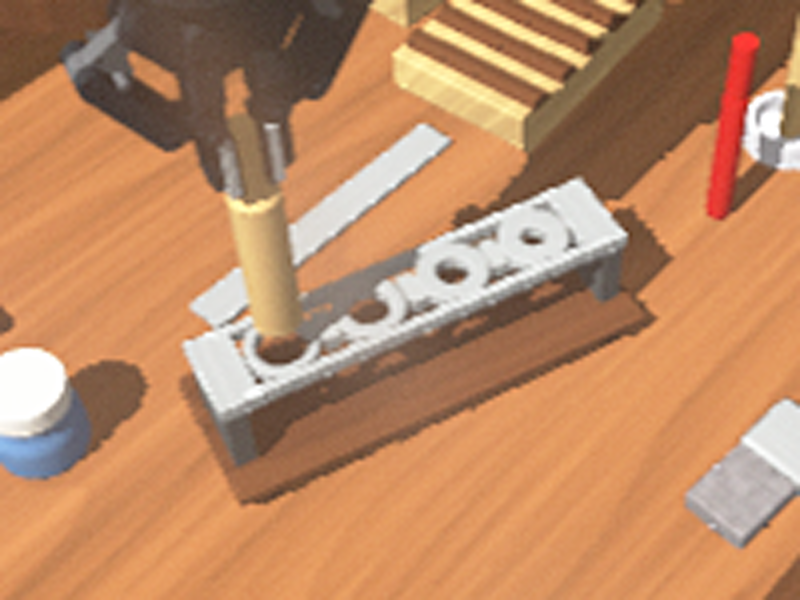

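```bash
python3 -m inch '[[0.05,0.1,0.6,0,0,0,1],[0,0,0.6,0,0,0,1],[0,0,0.3,0,0,0,1],[0,0,0.3,0,0,0,1],[0,0,0.2,0,0,0,1]]';python3 - <<'E'
from h import *
s,p,Tt,Tc=wrist("w7.png",(170,120,330,240),5)
C=cloud(p,Tc); a=former(C,Tt); print((Tt@np.array([a[0],a[1],.1,1]))[:3])
E
```

```text
clock: 7.15
tcp_pos: [0.6194, 0.0736, 0.1728]
orientation: [-0.0, 0.178, 0.984, -0.0]
wrist_force: [0.3, -0.4, -0.8]
finger_gap: 0.013
7.15 [0.6194 0.0736 0.1728] [ 0.25 -0.42 -0.77] 0.012956041437401
former n 1833 tool xy at z=.1 [-1.89 -0.8 ] tilt mm/100 [ 0.36 -0.41] r 12.69 low z [0.1098 0.1114] res 0.0001926337686908398
[0.6208274  0.0722354  0.07278444]
```

View pics/w7.png

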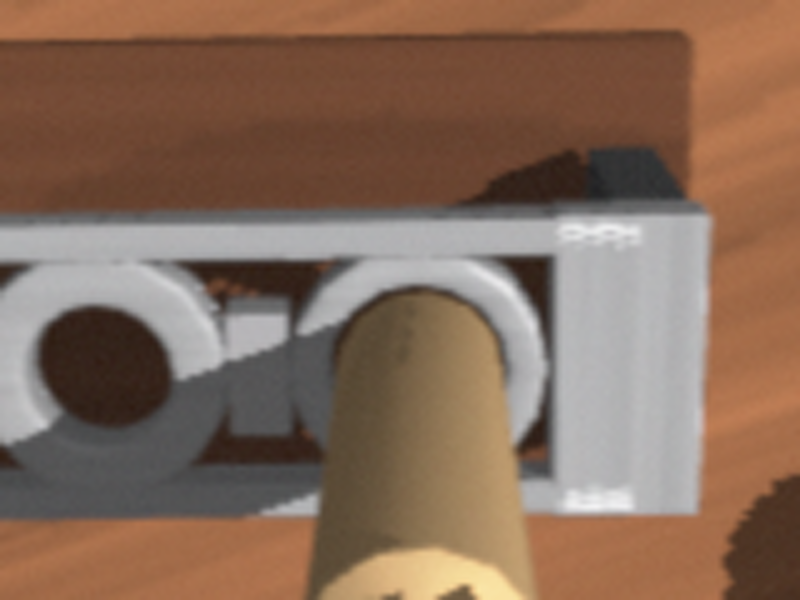

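```bash
python3 -m inch '[[0,0,0.3,0,0,0,1],[0,0,0.3,0,0,0,1],[0,0,0.3,0,0,0,1],[0,0,0.3,0,0,0,1],[0,0,0,0,0,0,1]]'
```

```text
clock: 7.7
tcp_pos: [0.6192, 0.0736, 0.1607]
orientation: [-0.0, 0.178, 0.984, -0.0]
wrist_force: [-1.0, -0.2, -1.4]
finger_gap: 0.0128
```

```bash
python3 -m inch '[[0,0,0.5,0,0,0,1],[0,0,0.5,0,0,0,1],[0,0,0.5,0,0,0,1],[0,0,0.5,0,0,0,1],[0,0,0,0,0,0,1]]';python3 - <<'E'
from h import *
s,p,Tt,Tc=wrist("w8.png",(170,120,330,240),5)
C=cloud(p,Tc);a=former(C,Tt)
p=vision.read_camera("side");save(p,"s8.png",(150,130,300,250),5)
E
```

```text
clock: 8.2
tcp_pos: [0.6188, 0.0736, 0.1402]
orientation: [-0.001, 0.178, 0.984, -0.0]
wrist_force: [0.2, 0.4, -1.1]
finger_gap: 0.013
8.2 [0.6188 0.0736 0.1402] [ 0.24  0.42 -1.11] 0.013003789290215211
former n 3467 tool xy at z=.1 [ 0.24 -0.44] tilt mm/100 [12.87 -0.18] r 19.12 low z [0.0783 0.0793] res 0.0028079620509730394
```

View pics/w8.png

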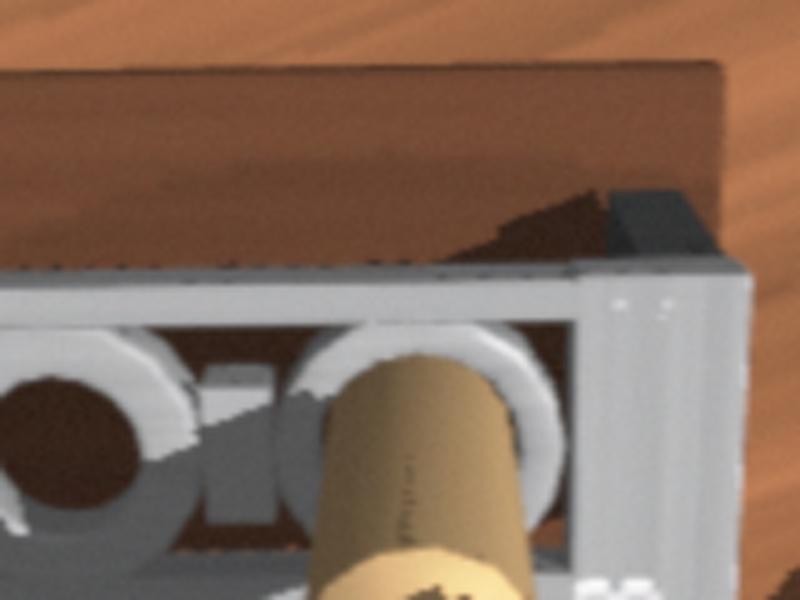

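View pics/s8.png

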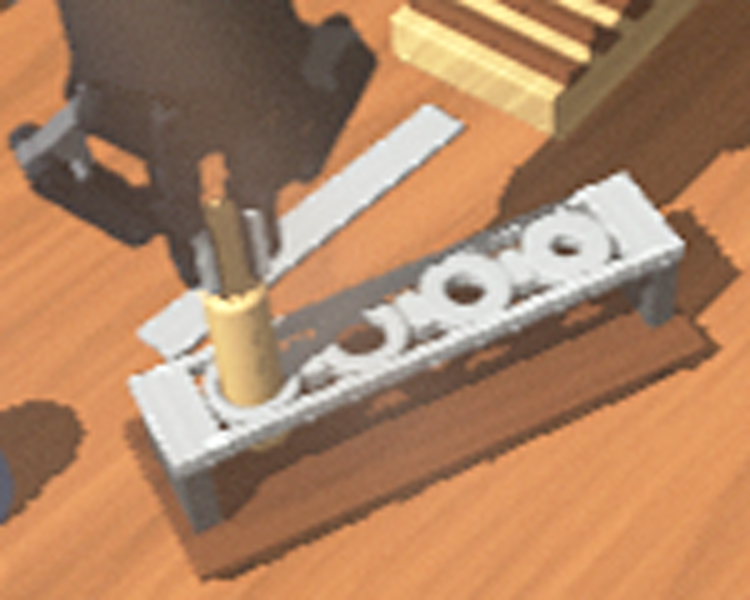

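```bash
python3 -m inch '[[0,0,-1,0,0,0,1],[0,0,-1.5,0,0,0,1],[0,0,-1.5,0,0,0,1],[0,0,-1.3,0,0,0,1],[0,0,0,0,0,0,1]]';  python3 -m inch '[[0,-1.5,0,0,0,0,1],[-0.07,-2,0,0,0,0,1],[0,-1.5,0,0,0,0,1],[0,0,0,0,0,0,1],[0,0,0,0,0,0,1]]';python3 - <<'E'
from h import *
s,p,Tt,Tc=wrist("w9.png",(170,120,330,240),5)
C=gauge(p,Tc); a=former(C,Tt); print((Tt@np.array([a[0],a[1],.1,1]))[:3])
E
```

```text
clock: 8.8
tcp_pos: [0.6211, 0.0736, 0.1974]
orientation: [0.002, 0.178, 0.984, 0.0]
wrist_force: [-0.0, 0.7, -0.6]
finger_gap: 0.0131
clock: 9.3
tcp_pos: [0.6023, 0.026, 0.194]
orientation: [-0.0, 0.179, 0.984, 0.0]
wrist_force: [-0.3, 0.2, -0.7]
finger_gap: 0.013
9.3 [0.6023 0.026  0.194 ] [-0.29  0.21 -0.66] 0.013010030056335312
rect 12157 0.0702 [0.5956 0.0013] [0.2403 0.0504] 70.36
hole [ 0.5701 -0.0683] d [11.8 12.7]
hole [ 0.5866 -0.0215] d [16.7 17.8]
hole [0.6196 0.0716] d [26.6 27.5]
former n 1822 tool xy at z=.1 [-1.89 -0.89] tilt mm/100 [ 0.33 -0.48] r 12.67 low z [0.1017 0.1028] res 0.00018979889797169229
[0.60373741 0.02450658 0.09398051]
```

View pics/w9.png

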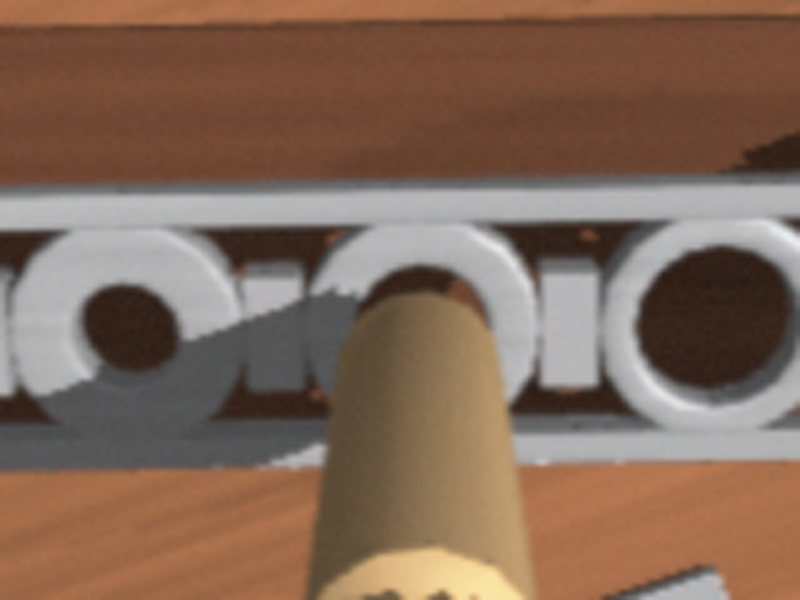

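```bash
python3 -m inch '[[0,0,0.6,0,0,0,1],[0,0,0.6,0,0,0,1],[0,0,0.3,0,0,0,1],[0,0,0,0,0,0,1],[0,0,0,0,0,0,1]]'; python3 -m inch '[[0,0,0.1,0,0,0,1],[0,0,0.1,0,0,0,1],[0,0,0,0,0,0,1]]'; python3 -m inch '[[0,0,0.1,0,0,0,1],[0,0,0.0,0,0,0,1]]'
```

```text
clock: 9.85
tcp_pos: [0.6026, 0.0268, 0.1791]
orientation: [-0.0, 0.178, 0.984, 0.0]
wrist_force: [0.4, -0.1, -1.3]
finger_gap: 0.0128
clock: 10.15
tcp_pos: [0.6027, 0.0265, 0.1773]
orientation: [0.0, 0.178, 0.984, 0.0]
wrist_force: [-0.7, -0.4, -0.8]
finger_gap: 0.0126
clock: 10.35
tcp_pos: [0.6026, 0.0265, 0.1762]
orientation: [-0.0, 0.178, 0.984, 0.0]
wrist_force: [-0.3, 0.1, -1.1]
finger_gap: 0.0122
```

```bash
python3 -m inch '[[0,0,0.1,0,0,0,1],[0,0,0.0,0,0,0,1]]'; python3 -m inch '[[0,0,0.1,0,0,0,1],[0,0,0.0,0,0,0,1]]'; python3 -m inch '[[0,0,0.05,0,0,0,1],[0,0,0.0,0,0,0,1]]'
```

```text
clock: 10.55
tcp_pos: [0.6027, 0.0264, 0.1754]
orientation: [0.0, 0.178, 0.984, -0.0]
wrist_force: [0.1, -0.8, -0.6]
finger_gap: 0.0125
clock: 10.75
tcp_pos: [0.6028, 0.0264, 0.1746]
orientation: [0.0, 0.178, 0.984, -0.0]
wrist_force: [0.0, -1.3, 1.5]
finger_gap: 0.0125
clock: 10.95
tcp_pos: [0.6029, 0.0264, 0.1742]
orientation: [0.0, 0.178, 0.984, -0.0]
wrist_force: [-0.8, -0.7, 3.4]
finger_gap: 0.0128
```

```bash
python3 -m inch '[[0,0,0.05,0,0,0,1],[0,0,0,0,0,0,1],[0,0,0,0,0,0,1],[0,0,0,0,0,0,1],[0,0,0.0,0,0,0,1]]'; python3 -m inch '[[0,0,0.05,0,0,0,1],[0,0,0,0,0,0,1],[0,0,0,0,0,0,1],[0,0,0,0,0,0,1],[0,0,0.0,0,0,0,1]]'; python3 - <<'E'
from h import *
s,p,Tt,Tc=wrist("w10.png",(170,120,330,240),5)
C=gauge(p,Tc);former(C,Tt)
p=vision.read_camera("side");save(p,"s10.png",(150,130,300,250),5)
E
```

```text
clock: 11.45
tcp_pos: [0.6028, 0.0265, 0.1735]
orientation: [0.0, 0.178, 0.984, 0.0]
wrist_force: [-0.4, -1.4, 5.6]
finger_gap: 0.0127
clock: 11.95
tcp_pos: [0.6029, 0.0265, 0.1731]
orientation: [0.0, 0.178, 0.984, 0.0]
wrist_force: [-1.2, -1.1, 5.8]
finger_gap: 0.0129
11.95 [0.6029 0.0265 0.1731] [-1.18 -1.12  5.77] 0.012940271997268991
rect 13398 0.0683 [0.5957 0.001 ] [0.2399 0.0505] 70.36
hole [ 0.5699 -0.0675] d [12.2 13. ]
hole [ 0.5864 -0.021 ] d [17.4 17.8]
hole [0.6192 0.0715] d [27.  27.6]
former n 1829 tool xy at z=.1 [-1.71 -1.09] tilt mm/100 [ 0.49 -0.62] r 12.66 low z [0.1126 0.1137] res 0.00019473115188938894
```

View pics/w10.png

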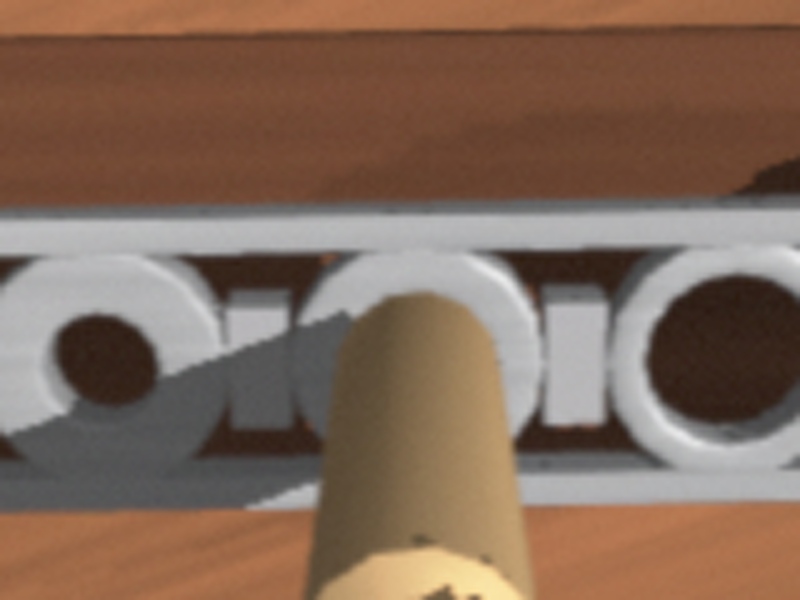

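View pics/s10.png

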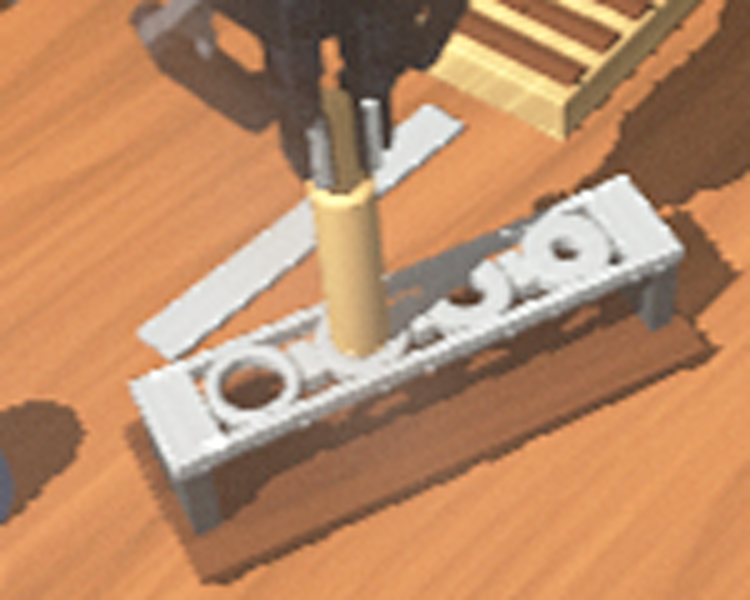

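```bash
python3 -m inch '[[0,0,-0.4,0,0,0,1],[0,0,-0.8,0,0,0,1],[0,0,-0.9,0,0,0,1],[0,0,0,0,0,0,1]]';  python3 -m inch '[[0,1.5,0,0,0,0,1],[0.07,2,0,0,0,0,1],[0,1.5,0,0,0,0,1],[0,0,0,0,0,0,1],[0,0,0,0,0,0,1]]';python3 - <<'E'
from h import *
s,p,Tt,Tc=wrist("w11.png",(170,120,330,240),5)
C=gauge(p,Tc); a=former(C,Tt); print((Tt@np.array([a[0],a[1],.1,1]))[:3])
E
```

```text
clock: 12.45
tcp_pos: [0.6034, 0.0267, 0.1952]
orientation: [0.001, 0.178, 0.984, 0.0]
wrist_force: [0.6, -0.3, 0.0]
finger_gap: 0.0127
clock: 12.95
tcp_pos: [0.6194, 0.0744, 0.1933]
orientation: [-0.0, 0.177, 0.984, -0.0]
wrist_force: [-0.4, 0.6, -0.3]
finger_gap: 0.0124
12.95 [0.6194 0.0744 0.1933] [-0.4   0.58 -0.26] 0.012442523264688149
rect 12369 0.0702 [0.5956 0.0009] [0.2407 0.0503] 70.34
hole [ 0.5705 -0.0677] d [10.6 12.8]
hole [ 0.587  -0.0209] d [16.3 17.7]
hole [0.6034 0.0256] d [21.8 22.5]
former n 1847 tool xy at z=.1 [-1.88 -0.82] tilt mm/100 [ 0.36 -0.39] r 12.67 low z [0.102  0.1028] res 0.00019935506919490647
[0.62085399 0.07293921 0.09333476]
```

View pics/w11.png

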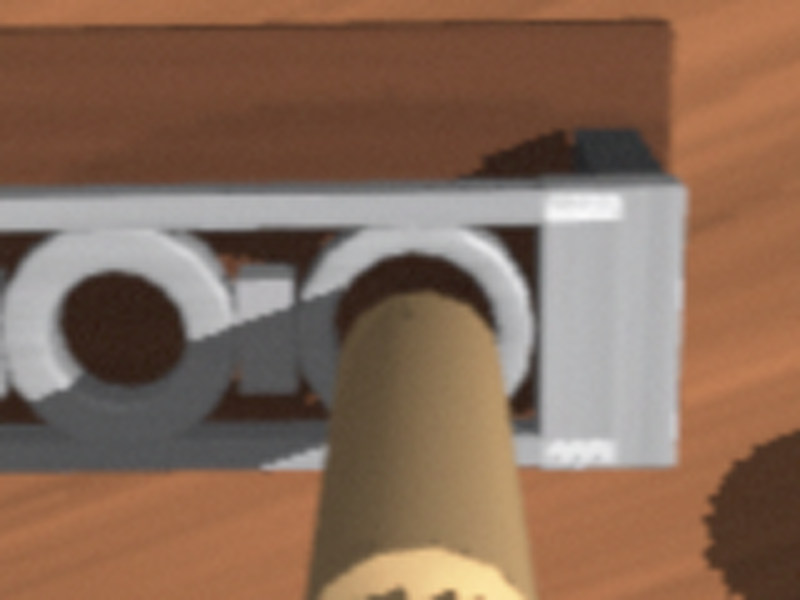

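```bash
python3 -m inch '[[0,-0.05,0.6,0,0,0,1],[0,0,0.6,0,0,0,1],[0,0,0.3,0,0,0,1],[0,0,0.3,0,0,0,1],[0,0,0.2,0,0,0,1]]'; python3 -m inch '[[0,0,0.3,0,0,0,1],[0,0,0.3,0,0,0,1],[0,0,0.3,0,0,0,1],[0,0,0.3,0,0,0,1],[0,0,0,0,0,0,1]]'
```

```text
clock: 13.5
tcp_pos: [0.6192, 0.0729, 0.1734]
orientation: [-0.0, 0.178, 0.984, -0.0]
wrist_force: [0.4, -1.2, -0.9]
finger_gap: 0.0128
clock: 14.0
tcp_pos: [0.619, 0.0732, 0.1612]
orientation: [-0.0, 0.178, 0.984, -0.0]
wrist_force: [0.0, -0.5, -0.7]
finger_gap: 0.0126
```

```bash
python3 -m inch '[[0,0,0.6,0,0,0,1],[0,0,0.8,0,0,0,1],[0,0,0.8,0,0,0,1],[0,0,0.6,0,0,0,1],[0,0,0.3,0,0,0,1]]'; python3 -m inch '[[0,0,0.2,0,0,0,1],[0,0,0.1,0,0,0,1],[0,0,0,0,0,0,1],[0,0,0,0,0,0,1]]'
```

```text
clock: 14.5
tcp_pos: [0.6187, 0.0732, 0.1296]
orientation: [-0.001, 0.178, 0.984, -0.0]
wrist_force: [0.8, 0.1, -0.6]
finger_gap: 0.0133
clock: 14.9
tcp_pos: [0.6195, 0.0732, 0.1281]
orientation: [0.0, 0.178, 0.984, 0.0]
wrist_force: [-0.4, -0.4, -0.8]
finger_gap: 0.0128
```

```bash
python3 -m inch '[[0,0,0.1,0,0,0,1],[0,0,0.1,0,0,0,1],[0,0,0,0,0,0,1]]'; python3 -m inch '[[0,0,0.1,0,0,0,1],[0,0,0.0,0,0,0,1]]'; python3 -m inch '[[0,0,0.1,0,0,0,1],[0,0,0.0,0,0,0,1]]'
```

```text
clock: 15.2
tcp_pos: [0.6193, 0.0732, 0.1257]
orientation: [-0.0, 0.178, 0.984, 0.0]
wrist_force: [0.5, 0.5, -0.7]
finger_gap: 0.0126
clock: 15.4
tcp_pos: [0.6193, 0.0732, 0.1246]
orientation: [-0.0, 0.178, 0.984, 0.0]
wrist_force: [0.4, 0.8, -0.3]
finger_gap: 0.013
clock: 15.6
tcp_pos: [0.6195, 0.0732, 0.1241]
orientation: [0.0, 0.178, 0.984, 0.0]
wrist_force: [-0.5, -0.5, 1.3]
finger_gap: 0.0127
```

```bash
python3 -m inch '[[0,0,0.05,0,0,0,1],[0,0,0.0,0,0,0,1],[0,0,0.0,0,0,0,1]]'; python3 -m inch '[[0,0,0,0,0,0,1.35],[0,0,0,0,0,0,1.5],[0,0,0,0,0,0,1.7],[0,0,0,0,0,0,2.0],[0,0,0,0,0,0,3]]' 20
```

```text
clock: 15.9
tcp_pos: [0.6195, 0.0731, 0.1236]
orientation: [0.0, 0.178, 0.984, 0.0]
wrist_force: [-0.1, -0.6, 2.9]
finger_gap: 0.0128
clock: 16.4
tcp_pos: [0.6192, 0.0732, 0.123]
orientation: [-0.0, 0.178, 0.984, 0.0]
wrist_force: [-0.5, -0.8, 0.1]
finger_gap: 0.0296
```

```bash
python3 -m inch '[[0,0,0,0,0,0,5],[0,0,0,0,0,0,7],[0,0,-1,0,0,0,8],[0,0,-3,0,0,0,8.5],[0,0,-4,0,0,0,8.5]]'; python3 -m inch '[[0,0,-4,0,0,0,8.5],[3,0,-1,0,0,0,8.5],[4,0,0,0,0,0,8.5],[4,0,0,0,0,0,8.5],[0,0,0,0,0,0,8.5]]'; python3 - <<'E'
from h import *
s,p,Tt,Tc=wrist("w12.png")
C=cloud(p,Tc);m=(np.hypot(C[...,0]-.62,C[...,1]-.073)<.02)&(C[...,2]>.08)
q=C[m];t=q[q[:,2]>q[:,2].max()-.004];print("top z",np.percentile(q[:,2],[95,99]),t.mean(0)); gauge(p,Tc)
p=vision.read_camera("side");save(p,"s12.png",(150,110,310,240),5);save(p,"s12full.png")
p=vision.read_camera("top");save(p,"t12.png")
E
```

```text
clock: 16.9
tcp_pos: [0.618, 0.0732, 0.2028]
orientation: [-0.002, 0.178, 0.984, -0.0]
wrist_force: [0.4, -0.4, 0.5]
finger_gap: 0.0848
clock: 17.4
tcp_pos: [0.5115, 0.1131, 0.2545]
orientation: [-0.001, 0.177, 0.984, 0.0]
wrist_force: [-0.3, -0.4, 0.6]
finger_gap: 0.0855
17.4 [0.5115 0.1131 0.2545] [-0.27 -0.38  0.55] 0.08546552041488033
top z [0.15828059 0.15884204] [0.61980675 0.07202788 0.15785253]
rect 5897 0.07 [0.5955 0.0013] [0.24   0.0519] 70.51
hole [0.6023 0.0259] d [20.3 22.8]
```

View pics/w12.png

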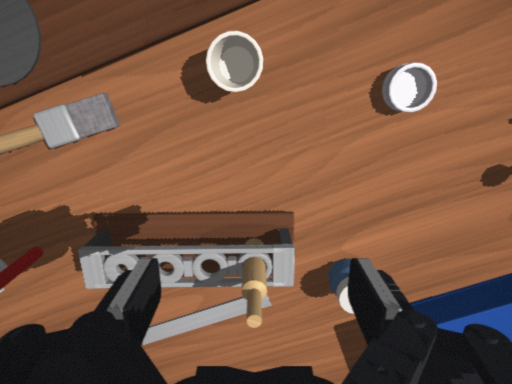

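View pics/s12.png

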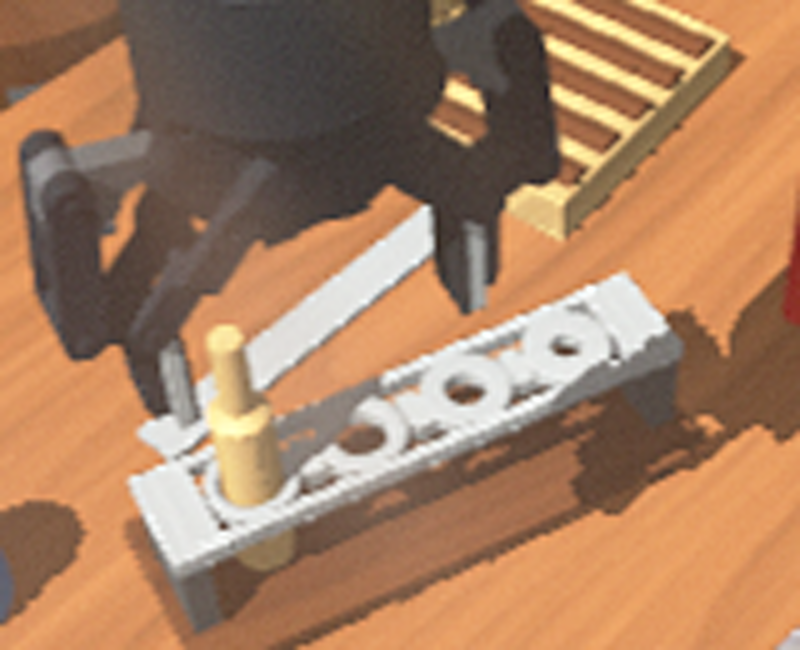

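View pics/t12.png

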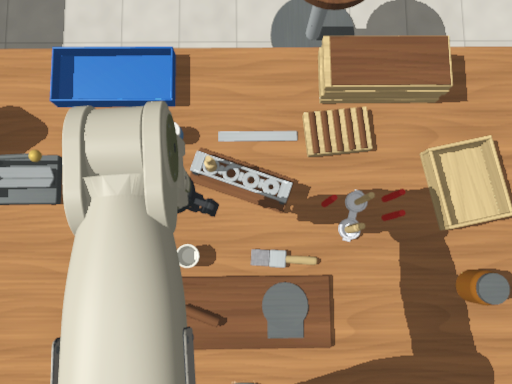

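The wrist and side pictures show the former upright in ring 1. Its top is at 158 mm, which is the foot's 18 mm plus its own 140 mm. The gauge is level at 70 mm, the rest of the bench is unmoved, and the gripper is clear.

```bash
python3 -m inch '[[0,0,0,0,0,0,8.5],[0,0,0,0,0,0,8.5]]'; python3 - <<'E'
from h import *
print(workorder.hand_in())
E
```

```text
clock: 17.75
tcp_pos: [0.5174, 0.1113, 0.2532]
orientation: [0.0, 0.178, 0.984, 0.0]
wrist_force: [0.1, -0.9, -0.3]
finger_gap: 0.0847
the job is handed in; nothing more can be done
None
```

The former from the single dish gauges at ring 1 (28 mm bore), so it is the 26 mm one. It now stands in ring 1 on the gauge's foot. I handed the job in at 17.8 s of the 62 s.

- **Gauging:** I gripped it by its grip and lowered it through ring 1 to about 26 mm below the underside, with no noticeable resistance. Ring 2 (23 mm bore) stopped it with its lower end about 68 mm up. I held it there for about a second at about 7 N contact force, and the gauge sank about 2 mm.
- **Placing:** I took it back to ring 1, lowered it until it touched the foot at about 4 N, opened the fingers slowly and withdrew.
- **Last checks:** The former is upright, with its top at 158 mm, as expected for standing on the foot. The gauge is back at 70 mm. The other two formers, the red look-alikes and the rest of the bench look unmoved, and the gripper was clear.
- **Disagreements:**
  - The side camera placed the gauge up to 3.5 mm from where the top camera did, so I aimed using the wrist camera, measuring former and ring in the same picture.
  - The wrist camera measured the former's diameter as 25.3 mm; the rings settled it as 26 mm.
  - As the fingers closed in the dish, the wrist briefly felt about 7 N upward, which was gone by the next reading.

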